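# Pack the painter's caddy

## Robot

A 6-joint arm with a two-finger parallel gripper is mounted at the origin on the work surface. World frame = base frame: x ahead of the robot, y to its left, z up, the work surface at z = 0. Lengths are in m, angles in rad, forces in N, time in s.
With the tool pointing down it reaches from about 0.375 to 0.975 m from the base axis. Payload 3.8 kg.
Tool frame: the origin (TCP) lies midway between the tips of the shut fingers; the grasp point (between the pads) lies 19 mm behind it; z points along the fingers, y is the line along which they close (so a half turn about z gives the same grasp; the last joint's range is limited). The gripper opens to 85 mm and grips with 20 to 120 N. Pads are 22 mm wide; open, the fingers measure 114 mm over their backs; the gripper's body (76 mm by 85 mm) begins 54 mm behind the grasp point. The pads swing forward as they close: fully open they stand 13 mm farther back than shut.
Start: joints at [-1.351, 0.264, 1.604, -0, 1.274, -0.037], TCP at [0.171, -0.653, 0.231] pointing down, gripper open.
Joint ranges: [-2.63, 2.63], [-0.94, 2.18], [0.31, 2.57], [-1.31, 4.45], [0, 2.66], [-2.55, 2.55]. Speed limits (rad/s): [2.57, 2.57, 3.14, 3.14, 3.14, 3.14].

## Interface

Orientations are given as a rotation vector (axis times angle).
In Python, from workcell import bot, imaging gives the robot as it stands.
- The arm moves only by the tool step_arm, never from a script. Its argument "series" is a list of rows, each an object of numbers: "grip": the closure, from -1 (fully open) to 1 (shut); "x", "y", "z": the shift along the tool's x, y, z normalised to -1 to 1, where 1 is 500 mm; "ax", "ay", "az": the turn, a rotation vector about the tool's x, y, z normalised to -1 to 1, where 1 is 30 degrees. A call has 1 to 12 rows; each row is the pose to reach, as a shift and turn from the pose commanded when the call began, along the tool's axes at that moment; what a row does not reach only later rows make up. A row lasts 1/10 s, in which the tool goes at most 50 mm and 8.59 degrees, less where a joint would pass 70% of its speed; a pose out of reach is approached as far as the arm can. A call with a number of a shift or a turn outside -1 to 1 is refused whole. A call with a gripper value outside its range is refused whole. The fingers move at their own pace and stop on an object; "force" is the grip in N (left out, the last holds). Time passes only in rows, so rows that repeat a pose let the fingers close. It gives the time, the measured TCP pose, the force, the opening and the grip force at its end, in the units of the state.
- bot.read_state(): the state, without advancing time (a new reading comes with each control period).
- imaging.read_camera(name): name is "side" or "top" or "wrist"; returns a dict with "img" (400x640x3 uint8, red, green, blue), "fx", "fy", "cx", "cy" (pixels), "R" (3x3) and "t" (3): a world point X has camera coordinates R X + t. Camera axes: x right, y down, z forward; pixel columns grow to the right and rows downward; lengths in m; the calibration is good to about 2 mm. A picture is of the moment at which its call begins. There is no depth.
- bot.finish_job(): hands the job in; it is judged then, once.
The state is a dict: "time": time; "q": joint angles; "joint_vel": joint speeds; "joint_torque": joint torques, N m; "tool_pos": TCP position; "tcp_rot": TCP orientation; "wrist_force": force on the tool from outside, world axes, zero at the start; "torque": the same for the moment, N m; "width": opening from 0.0 (shut) to 1.0 (fully open); "grip_force": force on a finger pad.
Only numpy, scipy, OpenCV 4.12 (cv2) and the standard library are available. Lean on these libraries where they do the work, as an engineer would, in place of code of your own. Each camera call takes 0.05 s, during which the arm holds its last target. There are 200 camera calls.

## Task

Pack the painter's caddy for the walk home: stand the three closed jars upright in the cork collars, each in the collar of its own size (large, medium, small), and lay the flat brush along the caddy across its two rests. Set the jars down, never drop them or tip them over; leave the open jar and the pointed brush where they are.

Things in the scene. Friction and masses are not known exactly. Their poses are not given: they have to be found in the camera images.
- caddy: Fixed dark wood tray 270 (x) x 190 (y) x 20 mm, walls and floor 6 mm. Origin: centre of underside, on the table. Three collars in a row along x at y=-50 mm. Brush rest centred at x=0, y=+50: upright plates 8 mm thick at x=-40 and +40, saddles 28 mm above the table, cheeks 12 mm higher on both sides, 44 mm free between them; brush lies along x, either way round. Yawed up to 0.3 rad.
- collar_large: The large one of three cork collars on the caddy's floor: a fixed upright ring, inner diameter 68 mm, outer 78 mm, 14 mm high, its underside 6 mm and its top 20 mm above the table. Origin: centre of its underside; z up. The large jar stands inside it, on the caddy's floor (6 mm above the table).
- collar_medium: The medium one of three cork collars on the caddy's floor: a fixed upright ring, inner diameter 58 mm, outer 68 mm, 14 mm high, its underside 6 mm and its top 20 mm above the table. Origin: centre of its underside; z up. The medium jar stands inside it, on the caddy's floor (6 mm above the table).
- collar_small: The small one of three cork collars on the caddy's floor: a fixed upright ring, inner diameter 48 mm, outer 58 mm, 14 mm high, its underside 6 mm and its top 20 mm above the table. Origin: centre of its underside; z up. The small jar stands inside it, on the caddy's floor (6 mm above the table).
- jar_large: The large one of three closed jars: upright amber glass cylinder with a flat aluminium lid of the same width, diameter 52 mm, height 76 mm (the lid is the top 16 mm), 0.05 to 0.35 kg. Loose on the table. Origin: centre of its underside; z up along the jar.
- jar_medium: The medium one of three closed jars: upright amber glass cylinder with a flat aluminium lid of the same width, diameter 42 mm, height 65 mm (the lid is the top 16 mm), 0.05 to 0.35 kg. Loose on the table. Origin: centre of its underside; z up along the jar.
- jar_small: The small one of three closed jars: upright amber glass cylinder with a flat aluminium lid of the same width, diameter 32 mm, height 54 mm (the lid is the top 16 mm), 0.05 to 0.35 kg. Loose on the table. Origin: centre of its underside; z up along the jar.
- jar_open: Look-alike: amber glass jar without a lid, 52 mm in diameter, 62 mm high, open at the top (dark hollow mouth). Loose on the table; stays where it is. Origin: centre of its underside.
- brush_flat: The flat brush: blue handle with bare wood end, 14 mm wide, 12 mm high; 180 mm long in all, along its x: handle x=-90 to +35 mm, brass ferrule to +57, brown bristles to +90, a block 30 mm wide, 10 thick, square-ended (ferrule 26 wide, 12 high). 0.05 kg. Loose on the table, yawed up to 0.3 rad from world x. Origin: middle of its length, on its underside; z up.
- brush_round: Look-alike, stays: the pointed brush: blue handle with bare wood end, 14 mm wide, 12 mm high; 180 mm long in all, along its x: handle x=-90 to +35 mm, brass ferrule to +57, brown bristles to +90, 12 mm thick, tapering to a point (ferrule 13.5 wide). Loose on the table, yawed up to 0.3 rad from world x. Origin: middle of its length, on its underside; z up.
Not all that is in view belongs to the job. What is shaped like the jar_medium but blue or purple is not meant.

How it is judged:
By the outcome, as a careful person would: the job done as asked, in the order asked, and still so for the second after the job is handed in, with the robot touching nothing.
It also fails if it takes over 122 s, if anything falls off the work surface, if the arm or the gripper's body presses on something with over 40 N, if the wrist force passes 120 N, or if a joint passes its speed limit or range.

## Working session

There is one attempt and no reset: what is moved stays moved. The work goes in short steps, Python scripts to look and compute and a tool call to move; the robot and the scene stay as the last step left them, time stands still between calls to the robot, and variables do not carry over. Pictures are saved under pics/ and viewed, at most 16 in all, crops included, and the job is handed in when it is done.

Besides the shell and the picture viewer there is one more tool, called as a command line: name --argument value ..., lists and objects as JSON in quotes. step_arm: Moves the arm, as the interface text tells. Scaled input: -1 to 1 covers 500 mm each way for a shift and 30 degrees each way for a turn. Its arguments: {"type":"object","properties":{"series":{"type":"array","items":{"type":"object","properties":{"grip":{"type":"number"},"x":{"type":"number","minimum":-1,"maximum":1},"y":{"type":"number","minimum":-1,"maximum":1},"z":{"type":"number","minimum":-1,"maximum":1},"ax":{"type":"number","minimum":-1,"maximum":1},"ay":{"type":"number","minimum":-1,"maximum":1},"az":{"type":"number","minimum":-1,"maximum":1}}}},"force":{"type":"number"}},"required":["series"]}

```bash
mkdir -p pics; ls
python3 - <<'E'
from workcell import bot, imaging
import cv2
print(bot.read_state())
for n in ("top","side"):
    c=imaging.read_camera(n); cv2.imwrite(f"pics/{n}0.png",c["img"][:,:,::-1]); print(n,c["fx"],c["cx"],c["cy"],c["R"],c["t"])
E
```

```text
pics
{'time': 0.0, 'q': array([-1.35087911e+00,  2.64785466e-01,  1.60539120e+00, -4.84067274e-05,
        1.27369825e+00, -3.68987286e-02]), 'joint_vel': array([-1.20963282e-03, -1.65991734e-03,  3.59623377e-05, -7.89537652e-04,
       -5.19914460e-04, -6.82149482e-04]), 'joint_torque': array([ 1.55383568e-04, -5.15110230e+01, -3.67316866e+01, -2.90511280e-04,
        1.29021736e-02, -1.50772757e-05]), 'tool_pos': array([ 0.17127332, -0.65214367,  0.22993097]), 'tcp_rot': array([-3.11347529e+00, -4.02029506e-01,  3.99687906e-04]), 'wrist_force': array([ 0.28668353,  0.25278303, -1.04038128]), 'torque': array([ 0.03164902, -0.00096198,  0.02957669]), 'grip_force': 0.0, 'width': 0.9933765851946867}
top 505.6692835224383 321.6631903782953 206.43222643638052 [[ 0.01251077 -0.99984001 -0.01278439]
 [-0.99836433 -0.01177695 -0.05594618]
 [ 0.05578667  0.01346341 -0.99835193]] [0.07111953 0.51904267 1.54741717]
side 489.3443871663039 320.4836044442041 203.16297100979045 [[ 0.99781539 -0.06574365  0.00649791]
 [-0.04578155 -0.75903218 -0.64944145]
 [ 0.04762877  0.64772519 -0.76038383]] [-0.49636582  0.11191484  1.2700524 ]
```

View pics/top0.png

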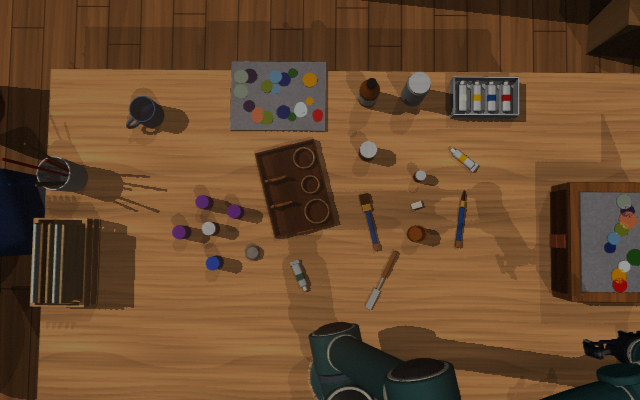

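View pics/side0.png

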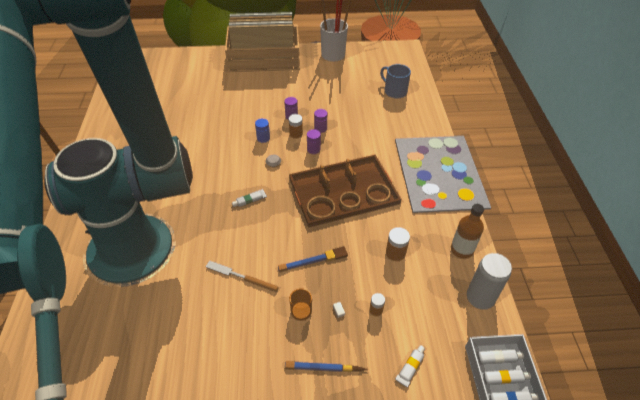

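The top view shows large lid (369,150), small lid (420,176), medium lid (210,229) among purple/blue decoys, open jar (416,234), flat brush (365,200)-(377,249) and the collars at (304,157), (310,184), (316,211). The side view agrees with this.

```bash
cat > h.py <<'E'
import numpy as np, cv2
from workcell import bot, imaging
from scipy.spatial.transform import Rotation as Ro
def ray(c,u,v,z):
    "pixel -> world point on plane z"
    d=c["R"].T@np.array([(u-c["cx"])/c["fx"],(v-c["cy"])/c["fy"],1.]); o=-c["R"].T@c["t"]
    return o+d*(z-o[2])/d[2]
def pix(c,X):
    p=c["R"]@np.asarray(X)+c["t"]; return np.array([c["fx"]*p[0]/p[2]+c["cx"],c["fy"]*p[1]/p[2]+c["cy"]])
def blobs(c,lo,hi,amin=20,box=None):
    m=cv2.inRange(cv2.cvtColor(c["img"],cv2.COLOR_RGB2HSV),np.array(lo),np.array(hi))
    if box is not None:
        k=np.zeros_like(m); k[box[1]:box[3],box[0]:box[2]]=1; m=m*k
    cs,_=cv2.findContours(m,cv2.RETR_EXTERNAL,cv2.CHAIN_APPROX_NONE)
    return [k for k in cs if cv2.contourArea(k)>amin]
def go(x,y,z,yaw=None,s=None):
    "step_arm numbers to bring TCP to x,y,z (tool down, closing line at yaw)"
    s=s or bot.read_state(); R=Ro.from_rotvec(s["tcp_rot"])
    d=R.inv().apply(np.array([x,y,z])-s["tool_pos"])/.5
    a=np.zeros(3)
    if yaw is not None:
        best=None
        for k in (-1,0,1,2):
            w=yaw+k*np.pi; Y=np.array([np.cos(w),np.sin(w),0]); Z=np.array([0,0,-1.]); 
            r=(R.inv()*Ro.from_matrix(np.c_[np.cross(Y,Z),Y,Z])).as_rotvec()
            if best is None or np.linalg.norm(r)<np.linalg.norm(best): best=r
        a=np.degrees(best)/30
    print("xyz",d.round(4),"a",a.round(3))
E
python3 - <<'E'
from h import *
c=imaging.read_camera("top")
cv2.imwrite("pics/t1.png",cv2.resize(c["img"][130:280,160:480,::-1],None,fx=2.5,fy=2.5,interpolation=cv2.INTER_CUBIC))
for n,b,z in (("L",(350,135,390,165),.076),("S",(408,165,432,185),.054),("M",(198,218,222,238),.065)):
    for k in blobs(c,(0,0,110),(180,70,255),15,b):
        (u,v),r=cv2.minEnclosingCircle(k); print(n,u,v,r,ray(c,u,v,z).round(4))
for k in blobs(c,(100,110,40),(125,255,255),40,(340,180,480,270)):
    print("blue",cv2.minAreaRect(k),cv2.contourArea(k))
print(np.degrees(0),Ro.from_rotvec(bot.read_state()["tcp_rot"]).as_matrix().round(3))
E
```

```text
L 368.0028381347656 148.77117919921875 8.469127655029297 [ 0.6887 -0.0595  0.076 ]
S 420.5 174.92857360839844 4.953968048095703 [ 0.6146 -0.22    0.054 ]
M 208.0 228.0 6.708303928375244 [0.4467 0.416  0.065 ]
blue ((371.0814514160156, 226.98037719726562), (32.9837532043457, 3.4525680541992188), 76.4295654296875) 80.5
blue ((459.93902587890625, 223.5487823486328), (4.1963982582092285, 33.12946319580078), 6.340191841125488) 102.0
0.0 [[ 0.967  0.254 -0.   ]
 [ 0.254 -0.967  0.002]
 [ 0.    -0.002 -1.   ]]
```

View pics/t1.png

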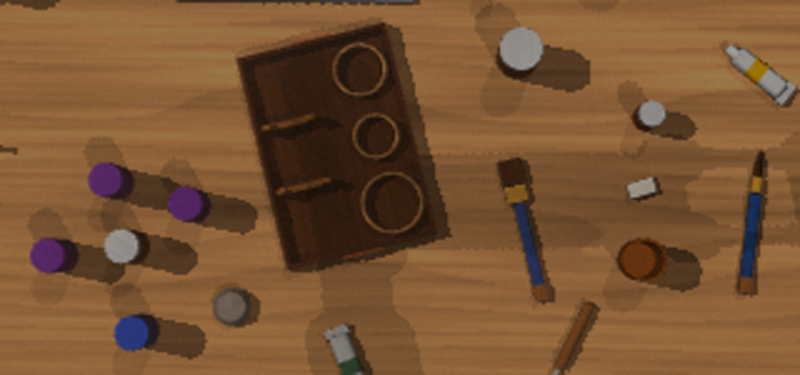

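Crop: collars medium (359,70), small (376,136), large (392,203); rests (289,124)/(304,186); flat brush bristle end (510,162), handle end (543,298); the lids are clear, with the medium jar between two purple decoys.

Run:
```python
from h import *
c=imaging.read_camera("top")
P=lambda u,v,z: ray(c,160+u/2.5,130+v/2.5,z)
col={k:P(*p,.02) for k,p in dict(M=(359,70),S=(376,136),L=(392,203)).items()}
for k in col: print(k,col[k].round(4))
d=col["M"]-col["L"]; yaw=np.arctan2(d[1],d[0]); print("caddy yaw",yaw, np.linalg.norm(d))
c0=np.mean(list(col.values()),axis=0)
n=np.array([-np.sin(yaw),np.cos(yaw),0])
print("rest via collars",col["S"]+.1*n,"via px",P(296,155,.034), [P(*p,.04).round(4) for p in ((289,124),(304,186))])
a,b=P(510,162,.01),P(543,298,.01); print("brush",a,b,(a+b)/2,np.linalg.norm(a-b),np.arctan2(*(a-b)[1::-1]))
print("corners",[P(*p,.02).round(3) for p in ((240,60),(386,25),(448,235),(289,269))])
for n_,p,z in (("openjar",(641,259),.062),("purpA",(109,180),.065),("purpB",(188,204),.065),("purpC",(52,255),.065),("blue",(132,332),.065),("eraser",(642,187),.01),("grey",(231,306),.02)): print(n_,P(*p,z).round(3))
print("M lid",P(122,246,.065),"L",P(521,49,.076),"S",P(651,114,.054))
go(.66,-.06,.25,0.)
```

```text
M [0.6675 0.1352 0.02  ]
S [0.5856 0.113  0.02  ]
L [0.503  0.0921 0.02  ]
caddy yaw 0.25599821767788694 0.1700182981129357
rest via collars [0.56027106 0.20973292 0.02      ] via px [0.55974924 0.21012219 0.034     ] [array([0.5971, 0.2187, 0.04  ]), array([0.5215, 0.1991, 0.04  ])]
brush [ 0.55608435 -0.05331757  0.01      ] [ 0.38848511 -0.09525645  0.01      ] [ 0.47228473 -0.07428701  0.01      ] 0.1727668260765792 0.24519802741181282
corners [array([0.678, 0.283, 0.02 ]), array([0.724, 0.102, 0.02 ]), array([0.464, 0.023, 0.02 ]), array([0.42 , 0.218, 0.02 ])]
openjar [ 0.438 -0.207  0.062]
purpA [0.524 0.431 0.065]
purpB [0.497 0.336 0.065]
purpC [0.434 0.497 0.065]
blue [0.343 0.399 0.065]
eraser [ 0.527 -0.217  0.01 ]
grey [0.374 0.288 0.02 ]
M lid [0.44553688 0.41361214 0.065     ] L [ 0.68622606 -0.06074752  0.076     ] S [ 0.61257753 -0.21965894  0.054     ]
xyz [ 1.2463 -0.8978 -0.0378] a [-2.00e-03 -2.00e-03 -2.51e+00]
```

step_arm --series '[{"x": 0.65, "y": -0.44, "z": 0.0, "grip": -1}, {"x": 0.65, "y": -0.44, "z": 0.0}, {"x": 0.65, "y": -0.44, "z": 0.0}, {"x": 0.65, "y": -0.44, "z": 0.0}, {"x": 0.65, "y": -0.44, "z": 0.0}, {"x": 0.65, "y": -0.44, "z": 0.0}, {"x": 0.65, "y": -0.44, "z": 0.0}, {"x": 0.65, "y": -0.44, "z": 0.0}]'

```text
validation failed for argument at $.se...
```

step_arm --series '[{"x": 0.65, "y": -0.44, "z": 0.0}, {"x": 0.65, "y": -0.44, "z": 0.0}, {"x": 0.65, "y": -0.44, "z": 0.0}, {"x": 0.65, "y": -0.44, "z": 0.0}, {"x": 0.65, "y": -0.44, "z": 0.0}, {"x": 0.65, "y": -0.44, "z": 0.0}, {"x": 0.65, "y": -0.44, "z": 0.0}, {"x": 0.65, "y": -0.44, "z": 0.0}, {"x": 0.65, "y": -0.44, "z": 0.0}, {"x": 0.65, "y": -0.44, "z": 0.0}]'

```text
validation failed for argument at $.se...
```

Run:
```python
from h import *
s=bot.read_state(); print(s["tool_pos"],s["tcp_rot"],s["q"],s["time"])
c=imaging.read_camera("wrist"); cv2.imwrite("pics/w1.png",c["img"][:,:,::-1])
print(pix(c,(.6862,-.0607,.076)),pix(c,s["tool_pos"]), -c["R"].T@c["t"],c["fx"])
for k in blobs(c,(0,0,110),(180,70,255),300):
    (u,v),r=cv2.minEnclosingCircle(k); print(u,v,r,ray(c,u,v,.076).round(4))
go(.6862,-.0607,.1,None,s)
```

```text
[ 0.1713045  -0.65242639  0.23042459] [-3.11428323e+00 -4.02101270e-01  2.52688322e-04] [-1.35093535e+00  2.64494475e-01  1.60484031e+00 -2.83513636e-05
  1.27372449e+00 -3.69403062e-02] 0.2
[ -826.74813134 -1442.42306377] [314.15151525 255.46627719] [ 0.24248555 -0.63434154  0.37233809] 306.2614550377387
570.5 51.0 85.40062713623047 [ 0.3443 -0.8404  0.076 ]
435.39630126953125 33.53726577758789 81.79533386230469 [ 0.3272 -0.7202  0.076 ]
xyz [ 1.2966 -0.8827  0.2622] a [0. 0. 0.]
```

View pics/w1.png

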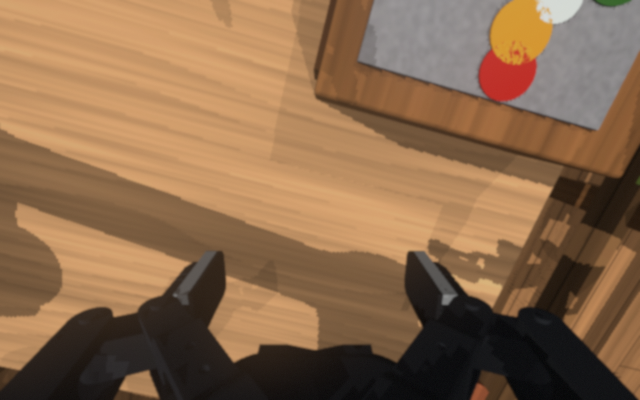

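The arm has not moved: both calls were rejected, and the wrist view shows only the start spot (fingers at (205,280) and (430,280), paint box at upper right). I'll retry with complete rows.

step_arm --series '[{"x": 0.65, "y": -0.44, "z": 0, "ax": 0, "ay": 0, "az": 0, "grip": -1}]'

```text
time: 0.35
tool_pos: [0.2015, -0.6182, 0.2307]
tcp_rot: [3.115, 0.394, -0.003]
wrist_force: [0.6, 0.5, -0.3]
width: 1.0
grip_force: 0.0
```

step_arm --series '[{"x": 0.61, "y": -0.41, "z": 0, "ax": 0, "ay": 0, "az": 0, "grip": -1}, {"x": 0.61, "y": -0.41, "z": 0, "ax": 0, "ay": 0, "az": 0, "grip": -1}, {"x": 0.61, "y": -0.41, "z": 0, "ax": 0, "ay": 0, "az": 0, "grip": -1}, {"x": 0.61, "y": -0.41, "z": 0, "ax": 0, "ay": 0, "az": 0, "grip": -1}, {"x": 0.61, "y": -0.41, "z": 0, "ax": 0, "ay": 0, "az": 0, "grip": -1}, {"x": 0.61, "y": -0.41, "z": 0, "ax": 0, "ay": 0, "az": 0, "grip": -1}, {"x": 0.61, "y": -0.41, "z": 0, "ax": 0, "ay": 0, "az": 0, "grip": -1}, {"x": 0.61, "y": -0.41, "z": 0, "ax": 0, "ay": 0, "az": 0, "grip": -1}, {"x": 0.61, "y": -0.41, "z": 0, "ax": 0, "ay": 0, "az": 0, "grip": -1}]'

```text
time: 1.25
tool_pos: [0.4489, -0.3372, 0.2313]
tcp_rot: [-3.114, -0.409, -0.001]
wrist_force: [0.4, 0.1, -0.8]
width: 1.003
grip_force: 0.0
```

step_arm --series '[{"x": 0.6, "y": -0.41, "z": 0, "ax": 0, "ay": 0, "az": 0, "grip": -1}, {"x": 0.6, "y": -0.41, "z": 0, "ax": 0, "ay": 0, "az": 0, "grip": -1}, {"x": 0.6, "y": -0.41, "z": 0, "ax": 0, "ay": 0, "az": 0, "grip": -1}, {"x": 0.6, "y": -0.41, "z": 0, "ax": 0, "ay": 0, "az": 0, "grip": -1}, {"x": 0.6, "y": -0.41, "z": 0, "ax": 0, "ay": 0, "az": 0, "grip": -1}, {"x": 0.6, "y": -0.41, "z": 0, "ax": 0, "ay": 0, "az": 0, "grip": -1}, {"x": 0.6, "y": -0.41, "z": 0, "ax": 0, "ay": 0, "az": 0, "grip": -1}, {"x": 0.6, "y": -0.41, "z": 0, "ax": 0, "ay": 0, "az": 0, "grip": -1}, {"x": 0.6, "y": -0.41, "z": 0, "ax": 0, "ay": 0, "az": 0, "grip": -1}, {"x": 0.6, "y": -0.41, "z": 0, "ax": 0, "ay": 0, "az": 0, "grip": -1}]'

```text
time: 2.25
tool_pos: [0.6846, -0.0666, 0.2308]
tcp_rot: [3.115, 0.401, -0.002]
wrist_force: [-0.2, 0.5, -0.3]
width: 1.001
grip_force: 0.0
```

Run:
```python
from h import *
s=bot.read_state(); print(s["tool_pos"],s["tcp_rot"],s["q"],s["time"])
c=imaging.read_camera("wrist"); cv2.imwrite("pics/w2.png",c["img"][:,:,::-1])
print(pix(c,(.6862,-.0607,.076)),pix(c,s["tool_pos"]))
for k in blobs(c,(0,0,110),(180,70,255),300):
    (u,v),r=cv2.minEnclosingCircle(k); print(u,v,r,ray(c,u,v,.076).round(4))
go(.6862,-.0607,.1,-1.315,s)
```

```text
[ 0.68457345 -0.06663646  0.23082592] [ 3.11508706e+00  4.01238989e-01 -2.49798151e-03] [-1.32660411e-01  2.89006372e-01  1.57325300e+00 -1.20449431e-03
  1.28067182e+00  1.18228176e+00] 2.25
[309.00373858 179.5307154 ] [314.18266212 255.39712642]
9.0 317.5 14.840922355651855 [0.4422 0.232  0.076 ]
388.5 304.0 13.463011741638184 [ 0.569  -0.1834  0.076 ]
541.3983154296875 252.31515502929688 16.28998374938965 [ 0.6715 -0.321   0.076 ]
521.6792602539062 217.02830505371094 16.39008140563965 [ 0.7031 -0.2828  0.076 ]
308.4857177734375 177.36778259277344 26.40968894958496 [ 0.6882 -0.0597  0.076 ]
576.5 74.5 97.24463653564453 [ 0.8413 -0.2702  0.076 ]
468.5 17.0 28.20027732849121 [ 0.8595 -0.1578  0.076 ]
111.5 22.657894134521484 113.77896118164062 [0.7777 0.1383 0.076 ]
xyz [ 0.0066 -0.0108  0.2616] a [0.001 0.003 0.001]
```

View pics/w2.png

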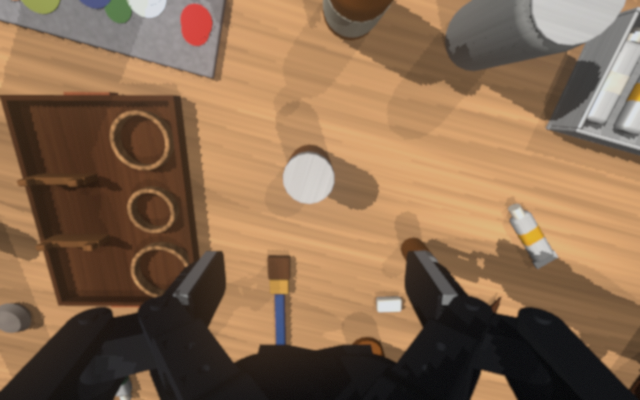

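Wrist view: large lid at (308,177), nothing in the way; medium collar (140,139), small (151,210), large (162,270).

step_arm --series '[{"x": 0.009, "y": -0.011, "z": 0.1, "ax": 0, "ay": 0, "az": 0, "grip": -1}, {"x": 0.009, "y": -0.011, "z": 0.2, "ax": 0, "ay": 0, "az": 0, "grip": -1}, {"x": 0.009, "y": -0.011, "z": 0.3, "ax": 0, "ay": 0, "az": 0, "grip": -1}, {"x": 0.009, "y": -0.011, "z": 0.36, "ax": 0, "ay": 0, "az": 0, "grip": -1}, {"x": 0.009, "y": -0.011, "z": 0.398, "ax": 0, "ay": 0, "az": 0, "grip": -1}, {"x": 0.009, "y": -0.011, "z": 0.398, "ax": 0, "ay": 0, "az": 0, "grip": -1}]'

```text
time: 2.9
tool_pos: [0.6838, -0.0604, 0.0282]
tcp_rot: [-3.115, -0.398, 0.012]
wrist_force: [-0.6, -0.4, 0.2]
width: 1.0
grip_force: 0.0
```

step_arm --force 40 --series '[{"x": 0, "y": 0, "z": 0, "ax": 0, "ay": 0, "az": 0, "grip": 0}, {"x": 0, "y": 0, "z": 0, "ax": 0, "ay": 0, "az": 0, "grip": 1}, {"x": 0, "y": 0, "z": 0, "ax": 0, "ay": 0, "az": 0, "grip": 1}, {"x": 0, "y": 0, "z": 0, "ax": 0, "ay": 0, "az": 0, "grip": 1}, {"x": 0, "y": 0, "z": 0, "ax": 0, "ay": 0, "az": 0, "grip": 1}, {"x": 0, "y": 0, "z": 0, "ax": 0, "ay": 0, "az": 0, "grip": 1}, {"x": 0, "y": 0, "z": 0, "ax": 0, "ay": 0, "az": 0, "grip": 1}]'

```text
time: 3.6
tool_pos: [0.6903, -0.0592, 0.0353]
tcp_rot: [3.114, 0.402, 0.007]
wrist_force: [-0.7, -2.3, 6.2]
width: 0.6
grip_force: 42.5
```

step_arm --series '[{"x": 0, "y": 0, "z": -0.04, "ax": 0, "ay": 0, "az": 0, "grip": 1}, {"x": 0, "y": 0, "z": -0.1, "ax": 0, "ay": 0, "az": 0, "grip": 1}, {"x": 0, "y": 0, "z": -0.16, "ax": 0, "ay": 0, "az": 0, "grip": 1}, {"x": 0, "y": 0, "z": -0.2, "ax": 0, "ay": 0, "az": 0, "grip": 1}, {"x": 0, "y": 0, "z": -0.2, "ax": 0, "ay": 0, "az": 0, "grip": 1}]'

```text
time: 4.1
tool_pos: [0.6912, -0.0587, 0.137]
tcp_rot: [3.114, 0.403, 0.012]
wrist_force: [1.4, -0.0, -1.1]
width: 0.603
grip_force: 42.3
```

Run:
```python
from h import *
s=bot.read_state(); print(s["tool_pos"],s["tcp_rot"],s["wrist_force"],s["width"],s["time"])
c=imaging.read_camera("wrist"); cv2.imwrite("pics/w3.png",c["img"][:,:,::-1])
# cork rings seen by the wrist camera
m=cv2.inRange(cv2.cvtColor(c["img"],cv2.COLOR_RGB2HSV),(8,60,90),(28,200,255)); cv2.imwrite("pics/m3.png",m)
for n,p in dict(M=(.6675,.1352),S=(.5856,.113),L=(.503,.0921)).items(): print(n,pix(c,(*p,.02)))
go(.503,.0921,.131,-1.315,s)
```

```text
[ 0.69121897 -0.05870853  0.13704708] [3.11368543 0.40252453 0.01225749] [ 1.4024292  -0.03471373 -1.11012851] 0.6031699703511925 4.1
M [ 87.18206461 164.73400206]
S [107.00120432 254.94343346]
L [122.39717023 331.51743985]
xyz [-0.2874 -0.3875  0.0088] a [ 0.006 -0.014  0.003]
```

View pics/w3.png

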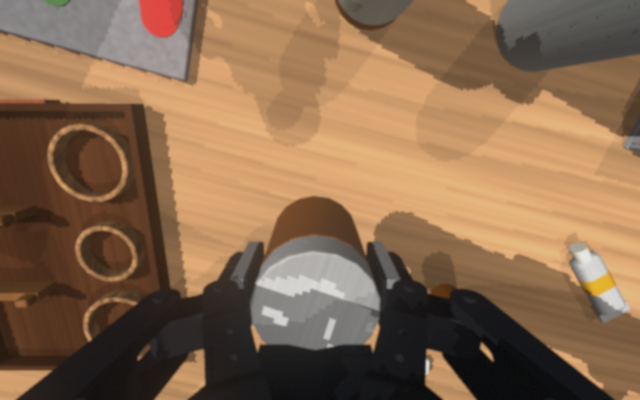

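The jar is held upright between the fingers. Collars appear at (89,161), (107,251) and (115,325), within ~4 px of prediction.

step_arm --series '[{"x": -0.284, "y": -0.388, "z": 0, "ax": 0, "ay": 0, "az": 0, "grip": 1}, {"x": -0.284, "y": -0.388, "z": 0, "ax": 0, "ay": 0, "az": 0, "grip": 1}, {"x": -0.284, "y": -0.388, "z": 0, "ax": 0, "ay": 0, "az": 0, "grip": 1}, {"x": -0.284, "y": -0.388, "z": 0, "ax": 0, "ay": 0, "az": 0, "grip": 1}, {"x": -0.284, "y": -0.388, "z": 0, "ax": 0, "ay": 0, "az": 0, "grip": 1}, {"x": -0.284, "y": -0.388, "z": 0, "ax": 0, "ay": 0, "az": 0, "grip": 1}, {"x": -0.284, "y": -0.388, "z": 0, "ax": 0, "ay": 0, "az": 0, "grip": 1}]'

```text
time: 4.85
tool_pos: [0.5, 0.0934, 0.1306]
tcp_rot: [3.115, 0.405, -0.004]
wrist_force: [0.8, -0.4, -2.3]
width: 0.6
grip_force: 42.9
```

step_arm --series '[{"x": 0, "y": 0, "z": 0.08, "ax": 0, "ay": 0, "az": 0, "grip": 1}, {"x": 0, "y": 0, "z": 0.12, "ax": 0, "ay": 0, "az": 0, "grip": 1}, {"x": 0, "y": 0, "z": 0.12, "ax": 0, "ay": 0, "az": 0, "grip": 1}]'

```text
time: 5.15
tool_pos: [0.4991, 0.0917, 0.0682]
tcp_rot: [3.116, 0.401, -0.012]
wrist_force: [-1.3, -0.2, -2.8]
width: 0.6
grip_force: 42.9
```

Run:
```python
from h import *
s=bot.read_state(); print(s["tool_pos"],s["tcp_rot"],s["wrist_force"],s["width"],s["time"])
A=[imaging.read_camera(n) for n in ("wrist","side")]
cv2.imwrite("pics/w4.png",np.hstack([cv2.resize(A[0]["img"],(400,250)),cv2.resize(A[1]["img"][130:255,260:460],(400,250),interpolation=2)])[:,:,::-1])
c=A[1]
for p in ((.503,.0921,.02),(.503,.0921,.052)): print((pix(c,p)-[260,130])*2+[400,0])
go(.503,.0921,.131,-1.315,s)
```

```text
[0.49906587 0.09173696 0.06821231] [ 3.11556591  0.40072374 -0.01241009] [-1.30177659 -0.15909173 -2.80767403] 0.6000618612222013 5.15
[520.68224891 150.70661614]
[520.83182975 135.31033416]
xyz [ 0.0068  0.0012 -0.1256] a [-0.001  0.015  0.   ]
```

View pics/w4.png

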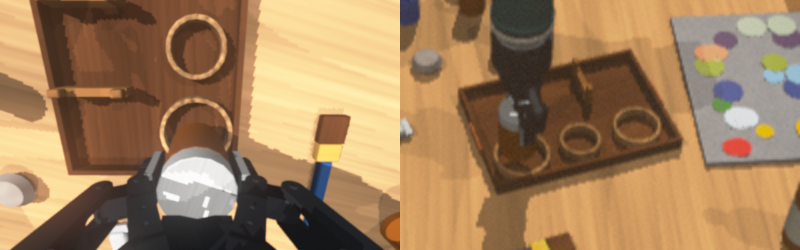

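Wrist half: small collar (196,48) and large collar (195,130), with the jar above it; the side half shows the jar over the large ring at (520,155). I'll fit the visible cork rings for a finer check.

Run:
```python
from h import *
for n in ("wrist","side"):
    c=imaging.read_camera(n)
    for k,p,ro in (("M",(.6675,.1352),.034),("S",(.5856,.113),.029),("L",(.503,.0921),.039)):
        u,v=pix(c,(*p,.02))
        if not(0<u<640 and 0<v<400): continue
        R=pix(c,(p[0]+ro,p[1],.02)); w=int(1.35*max(abs(pix(c,(p[0]+ro,p[1],.02))-[u,v]).max(),abs(pix(c,(p[0],p[1]+ro,.02))-[u,v]).max()))
        x0,y0=max(0,int(u-w)),max(0,int(v-w)); im=c["img"][y0:int(v+w),x0:int(u+w)]
        h=cv2.cvtColor(im,cv2.COLOR_RGB2HSV); m=cv2.inRange(h,(8,50,105),(30,170,255))
        cs,_=cv2.findContours(m,cv2.RETR_LIST,cv2.CHAIN_APPROX_NONE); cs=[q for q in cs if len(q)>25]
        for q in sorted(cs,key=len)[-3:]:
            e=cv2.fitEllipse(q); print(n,k,"pred",(u,v),"fit",e[0][0]+x0,e[0][1]+y0,np.round(e[1]),ray(c,e[0][0]+x0,e[0][1]+y0,.02).round(4))
```

```text
wrist S pred (np.float64(315.9292883466046), np.float64(83.66621180602799)) fit 308.23988342285156 78.63589477539062 [67. 77.] [0.5872 0.1181 0.02  ]
wrist S pred (np.float64(315.9292883466046), np.float64(83.66621180602799)) fit 311.0720443725586 78.5669174194336 [153. 168.] [0.5876 0.1165 0.02  ]
wrist L pred (np.float64(314.90884502469095), np.float64(218.38525517451583)) fit 363.46764373779297 183.42108535766602 [18. 37.] [0.5344 0.0676 0.02  ]
wrist L pred (np.float64(314.90884502469095), np.float64(218.38525517451583)) fit 296.4367027282715 198.58612823486328 [46. 76.] [0.5134 0.1074 0.02  ]
wrist L pred (np.float64(314.90884502469095), np.float64(218.38525517451583)) fit 310.4097595214844 193.728515625 [122. 176.] [0.519  0.0993 0.02  ]
side M pred (np.float64(377.78492441276285), np.float64(190.9652925003937)) fit 389.9581489562988 177.47584056854248 [ 5. 12.] [0.7099 0.1849 0.02  ]
side M pred (np.float64(377.78492441276285), np.float64(190.9652925003937)) fit 378.26993560791016 189.7771921157837 [11. 22.] [0.6695 0.1396 0.02  ]
side M pred (np.float64(377.78492441276285), n
[... 303 characters left out ...]
loat64(198.23523665716078)) fit 336.76610016822815 201.22490119934082 [ 4. 17.] [0.5492 0.1042 0.02  ]
side S pred (np.float64(349.5916619087216), np.float64(198.23523665716078)) fit 351.52084159851074 197.2082757949829 [17. 25.] [0.5913 0.1164 0.02  ]
side L pred (np.float64(320.34112445388945), np.float64(205.3533080706576)) fit 302.6538771390915 219.1288833618164 [ 4. 15.] [0.4527 0.0469 0.02  ]
side L pred (np.float64(320.34112445388945), np.float64(205.3533080706576)) fit 331.79641342163086 205.84506797790527 [13. 22.] [0.5341 0.0885 0.02  ]
side L pred (np.float64(320.34112445388945), np.float64(205.3533080706576)) fit 310.2988386154175 202.471040725708 [10. 32.] [0.4761 0.1041 0.02  ]
```

step_arm --series '[{"x": 0.013, "y": -0.003, "z": 0.0, "ax": 0, "ay": 0, "az": 0, "grip": 1}, {"x": 0.013, "y": -0.003, "z": 0.03, "ax": 0, "ay": 0, "az": 0, "grip": 1}, {"x": 0.013, "y": -0.003, "z": 0.05, "ax": 0, "ay": 0, "az": 0, "grip": 1}, {"x": 0.013, "y": -0.003, "z": 0.062, "ax": 0, "ay": 0, "az": 0, "grip": 1}, {"x": 0.013, "y": -0.003, "z": 0.062, "ax": 0, "ay": 0, "az": 0, "grip": 1}]'

```text
time: 5.85
tool_pos: [0.5079, 0.0963, 0.0414]
tcp_rot: [-3.116, -0.402, -0.0]
wrist_force: [0.8, -0.6, -1.5]
width: 0.599
grip_force: 42.9
```

step_arm --series '[{"x": 0, "y": 0, "z": 0.003, "ax": 0, "ay": 0, "az": 0, "grip": 1}, {"x": 0, "y": 0, "z": 0.006, "ax": 0, "ay": 0, "az": 0, "grip": 1}, {"x": 0, "y": 0, "z": 0.006, "ax": 0, "ay": 0, "az": 0, "grip": 1}]'

```text
time: 6.15
tool_pos: [0.5083, 0.0963, 0.0411]
tcp_rot: [-3.116, -0.402, -0.001]
wrist_force: [-7.7, -1.7, 17.9]
width: 0.602
grip_force: 44.7
```

step_arm --series '[{"x": 0, "y": 0, "z": -0.002, "ax": 0, "ay": 0, "az": 0, "grip": 1}, {"x": 0, "y": 0, "z": -0.002, "ax": 0, "ay": 0, "az": 0, "grip": -0.3}, {"x": 0, "y": 0, "z": -0.002, "ax": 0, "ay": 0, "az": 0, "grip": -0.7}, {"x": 0, "y": 0, "z": -0.002, "ax": 0, "ay": 0, "az": 0, "grip": -0.7}, {"x": 0, "y": 0, "z": -0.002, "ax": 0, "ay": 0, "az": 0, "grip": -0.7}]'

```text
time: 6.65
tool_pos: [0.5076, 0.0961, 0.0391]
tcp_rot: [3.116, 0.402, -0.0]
wrist_force: [0.3, 0.1, 0.0]
width: 0.853
grip_force: 0.0
```

step_arm --series '[{"x": 0, "y": 0, "z": -0.06, "ax": 0, "ay": 0, "az": 0, "grip": -0.7}, {"x": 0, "y": 0, "z": -0.14, "ax": 0, "ay": 0, "az": 0, "grip": -0.7}, {"x": 0, "y": 0, "z": -0.24, "ax": 0, "ay": 0, "az": 0, "grip": -0.7}, {"x": 0, "y": 0, "z": -0.32, "ax": 0, "ay": 0, "az": 0, "grip": -0.7}, {"x": 0, "y": 0, "z": -0.34, "ax": 0, "ay": 0, "az": 0, "grip": -0.7}]'

```text
time: 7.15
tool_pos: [0.5111, 0.0966, 0.2153]
tcp_rot: [-3.116, -0.402, -0.016]
wrist_force: [0.1, -0.5, 0.6]
width: 0.848
grip_force: 0.0
```

Run:
```python
from h import *
s=bot.read_state(); print(s["tool_pos"],s["tcp_rot"],s["wrist_force"],s["width"],s["time"])
c=imaging.read_camera("wrist")
cv2.imwrite("pics/w5.png",c["img"][:,:,::-1])
for k in blobs(c,(0,0,110),(180,70,255),300):
    (u,v),r=cv2.minEnclosingCircle(k); print(u,v,r,ray(c,u,v,.082).round(4))
go(.4455,.415,.21,-1.315,s)
```

```text
[0.51112239 0.09659535 0.21532679] [-3.11561151 -0.4022103  -0.01581165] [ 0.07610832 -0.49579711  0.55669506] 0.8479529410973888 7.15
245.5 312.5 33.682437896728516 [0.3637 0.1329 0.082 ]
218.72222900390625 266.8333435058594 23.326160430908203 [0.4096 0.1691 0.082 ]
135.0 240.5 19.474441528320312 [0.4173 0.253  0.082 ]
562.5 225.5 17.39262580871582 [ 0.5371 -0.144   0.082 ]
314.3233642578125 194.5861358642578 28.52015495300293 [0.5066 0.0954 0.082 ]
631.71533203125 164.21202087402344 17.38764190673828 [ 0.6074 -0.177   0.082 ]
xyz [ 0.0347 -0.6493  0.0102] a [ 0.002 -0.019  0.002]
```

View pics/w5.png

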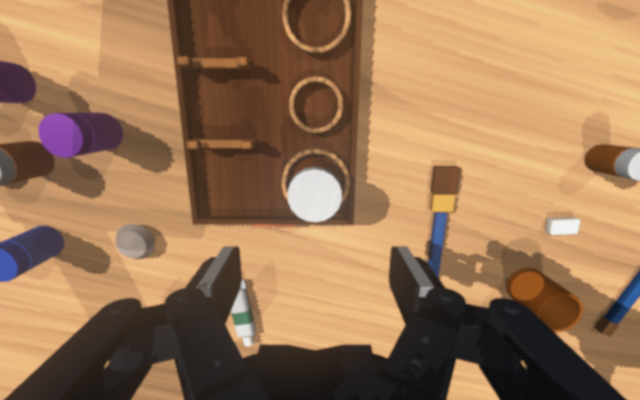

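The large jar stands in its collar: lid at (314,194), ring at (315,180). Next is the medium jar.

step_arm --series '[{"x": 0.035, "y": -0.65, "z": 0, "ax": 0, "ay": 0, "az": 0, "grip": -0.7}, {"x": 0.035, "y": -0.65, "z": 0, "ax": 0, "ay": 0, "az": 0, "grip": -0.7}, {"x": 0.035, "y": -0.65, "z": 0, "ax": 0, "ay": 0, "az": 0, "grip": -0.7}, {"x": 0.035, "y": -0.65, "z": 0, "ax": 0, "ay": 0, "az": 0, "grip": -0.6}, {"x": 0.035, "y": -0.65, "z": 0, "ax": 0, "ay": 0, "az": 0, "grip": -0.6}, {"x": 0.035, "y": -0.65, "z": 0, "ax": 0, "ay": 0, "az": 0, "grip": -0.6}, {"x": 0.035, "y": -0.65, "z": 0, "ax": 0, "ay": 0, "az": 0, "grip": -0.6}, {"x": 0.035, "y": -0.65, "z": 0, "ax": 0, "ay": 0, "az": 0, "grip": -0.6}]'

```text
time: 8.0
tool_pos: [0.4399, 0.4175, 0.2065]
tcp_rot: [3.114, 0.409, -0.005]
wrist_force: [-0.3, -0.2, -0.1]
width: 0.801
grip_force: 0.0
```

Run:
```python
from h import *
s=bot.read_state(); print(s["tool_pos"],s["tcp_rot"],s["q"],s["width"],s["time"])
c=imaging.read_camera("wrist")
cv2.imwrite("pics/w6.png",c["img"][:,:,::-1])
for k in blobs(c,(0,0,110),(180,70,255),300):
    (u,v),r=cv2.minEnclosingCircle(k); print(u,v,r,ray(c,u,v,.065).round(4))
for k in blobs(c,(125,60,50),(165,255,255),300)+blobs(c,(105,120,50),(124,255,255),300):
    (u,v),r=cv2.minEnclosingCircle(k); print("decoy",u,v,r,ray(c,u,v,.05).round(4))
print(pix(c,(.4455,.415,.065)))
```

```text
[0.43991854 0.41754043 0.20649664] [ 3.1139489   0.40862274 -0.00501683] [7.17675835e-01 1.54403059e-01 1.78158597e+00 1.05253886e-03
 1.20878632e+00 2.02714220e+00] 0.8011951968058504 8.0
400.86029052734375 250.469970703125 18.6968936920166 [0.3966 0.3147 0.065 ]
317.2595520019531 179.64157104492188 22.754138946533203 [0.4463 0.4164 0.065 ]
decoy 226.51292419433594 163.85400390625 25.97583770751953 [0.4354 0.5057 0.05  ]
decoy 404.6325378417969 144.68072509765625 28.69450569152832 [0.4981 0.3427 0.05  ]
decoy 317.5 89.0 24.86473274230957 [0.5255 0.4372 0.05  ]
decoy 305.6325988769531 274.0248718261719 18.321130752563477 [0.3366 0.4    0.05  ]
[318.41673311 180.84009941]
```

View pics/w6.png

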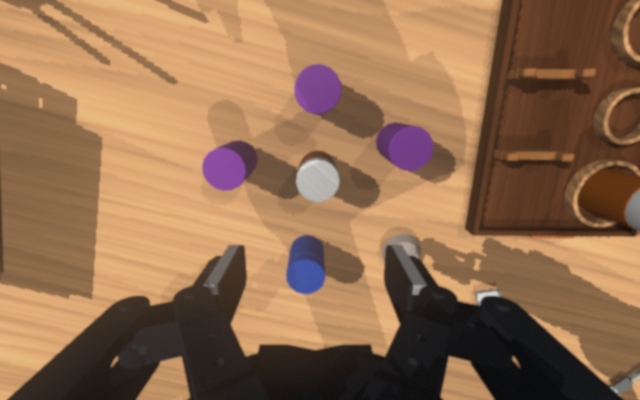

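The wrist view shows the medium lid at (317,180), purple decoys at (225,168), (317,89), (408,147), and blue at (305,265); the fingers have clear gaps.

step_arm --series '[{"x": 0.012, "y": 0.004, "z": 0.1, "ax": 0, "ay": 0, "az": 0, "grip": -0.5}, {"x": 0.012, "y": 0.004, "z": 0.18, "ax": 0, "ay": 0, "az": 0, "grip": -0.5}, {"x": 0.012, "y": 0.004, "z": 0.26, "ax": 0, "ay": 0, "az": 0, "grip": -0.5}, {"x": 0.012, "y": 0.004, "z": 0.32, "ax": 0, "ay": 0, "az": 0, "grip": -0.5}, {"x": 0.012, "y": 0.004, "z": 0.35, "ax": 0, "ay": 0, "az": 0, "grip": -0.5}, {"x": 0.012, "y": 0.004, "z": 0.35, "ax": 0, "ay": 0, "az": 0, "grip": -0.5}]'

```text
time: 8.65
tool_pos: [0.4464, 0.4114, 0.0308]
tcp_rot: [3.112, 0.4, -0.009]
wrist_force: [-0.1, -0.1, -0.4]
width: 0.752
grip_force: 0.0
```

step_arm --series '[{"x": 0, "y": 0, "z": 0, "ax": 0, "ay": 0, "az": 0, "grip": 0}, {"x": 0, "y": 0, "z": 0, "ax": 0, "ay": 0, "az": 0, "grip": 1}, {"x": 0, "y": 0, "z": 0, "ax": 0, "ay": 0, "az": 0, "grip": 1}, {"x": 0, "y": 0, "z": 0, "ax": 0, "ay": 0, "az": 0, "grip": 1}, {"x": 0, "y": 0, "z": 0, "ax": 0, "ay": 0, "az": 0, "grip": 1}, {"x": 0, "y": 0, "z": 0, "ax": 0, "ay": 0, "az": 0, "grip": 1}]'

```text
time: 9.25
tool_pos: [0.4497, 0.4156, 0.0364]
tcp_rot: [-3.114, -0.402, -0.005]
wrist_force: [-0.3, -0.2, 6.7]
width: 0.482
grip_force: 41.3
```

step_arm --series '[{"x": 0, "y": 0, "z": -0.04, "ax": 0, "ay": 0, "az": 0, "grip": 1}, {"x": 0, "y": 0, "z": -0.1, "ax": 0, "ay": 0, "az": 0, "grip": 1}, {"x": 0, "y": 0, "z": -0.18, "ax": 0, "ay": 0, "az": 0, "grip": 1}, {"x": 0, "y": 0, "z": -0.24, "ax": 0, "ay": 0, "az": 0, "grip": 1}, {"x": 0, "y": 0, "z": -0.24, "ax": 0, "ay": 0, "az": 0, "grip": 1}]'

```text
time: 9.75
tool_pos: [0.451, 0.417, 0.1601]
tcp_rot: [-3.11, -0.402, -0.013]
wrist_force: [1.0, 0.7, -2.0]
width: 0.48
grip_force: 41.3
```

Run:
```python
from h import *
s=bot.read_state(); print(s["tool_pos"],s["tcp_rot"],s["wrist_force"],s["width"],s["time"])
go(.669,.138,s["tool_pos"][2],-1.315,s)
```

```text
[0.4510098  0.4169665  0.16007329] [-3.11020607 -0.40185959 -0.01312517] [ 1.0182955   0.74342429 -2.04222012] 0.4803709213131121 9.75
xyz [ 2.799e-01  6.504e-01 -3.000e-04] a [-0.008 -0.017  0.002]
```

step_arm --series '[{"x": 0.287, "y": 0.652, "z": 0, "ax": 0, "ay": 0, "az": 0, "grip": 1}, {"x": 0.287, "y": 0.652, "z": 0, "ax": 0, "ay": 0, "az": 0, "grip": 1}, {"x": 0.287, "y": 0.652, "z": 0, "ax": 0, "ay": 0, "az": 0, "grip": 1}, {"x": 0.287, "y": 0.652, "z": 0, "ax": 0, "ay": 0, "az": 0, "grip": 1}, {"x": 0.287, "y": 0.652, "z": 0, "ax": 0, "ay": 0, "az": 0, "grip": 1}, {"x": 0.287, "y": 0.652, "z": 0, "ax": 0, "ay": 0, "az": 0, "grip": 1}, {"x": 0.287, "y": 0.652, "z": 0, "ax": 0, "ay": 0, "az": 0, "grip": 1}, {"x": 0.287, "y": 0.652, "z": 0, "ax": 0, "ay": 0, "az": 0, "grip": 1}, {"x": 0.287, "y": 0.652, "z": 0.08, "ax": 0, "ay": 0, "az": 0, "grip": 1}, {"x": 0.287, "y": 0.652, "z": 0.16, "ax": 0, "ay": 0, "az": 0, "grip": 1}, {"x": 0.287, "y": 0.652, "z": 0.16, "ax": 0, "ay": 0, "az": 0, "grip": 1}]'

```text
time: 10.85
tool_pos: [0.6623, 0.1346, 0.065]
tcp_rot: [3.115, 0.402, -0.027]
wrist_force: [-1.7, 0.2, -3.3]
width: 0.478
grip_force: 41.4
```

Run:
```python
from h import *
s=bot.read_state(); print(s["tool_pos"],s["tcp_rot"],s["wrist_force"],s["width"],s["time"])
A=[imaging.read_camera(n) for n in ("wrist","side")]
cv2.imwrite("pics/w7.png",np.hstack([cv2.resize(A[0]["img"],(400,250)),cv2.resize(A[1]["img"][130:255,260:460],(400,250),interpolation=2)])[:,:,::-1])
c=A[1]; print((pix(c,(.669,.138,.02))-[260,130])*2+[400,0])
go(.669,.138,s["tool_pos"][2],-1.315,s)
```

```text
[0.66232195 0.13456773 0.06496546] [ 3.11529751  0.40185776 -0.02659474] [-1.745423    0.15279909 -3.26254861] 0.4781631332902867 10.85
[636.34641795 120.40364086]
xyz [ 0.0147 -0.0033 -0.0002] a [-0.003  0.032  0.001]
```

View pics/w7.png

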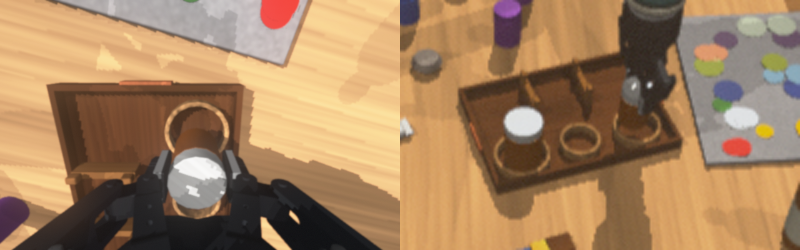

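The medium jar hovers over its collar (wrist half: lid (197,180), ring (197,132)); the side half shows the large jar standing at (523,135). I'll settle and lower.

step_arm --series '[{"x": 0.008, "y": 0, "z": 0, "ax": 0, "ay": 0, "az": 0, "grip": 1}, {"x": 0.008, "y": 0, "z": 0, "ax": 0, "ay": 0, "az": 0, "grip": 1}, {"x": 0.008, "y": 0, "z": 0, "ax": 0, "ay": 0, "az": 0, "grip": 1}]'

```text
time: 11.25
tool_pos: [0.6756, 0.1372, 0.0769]
tcp_rot: [-3.116, -0.403, -0.007]
wrist_force: [1.3, 0.0, -1.9]
width: 0.48
grip_force: 41.4
```

Run:
```python
from h import *
s=bot.read_state(); print(s["tool_pos"],s["tcp_rot"],s["wrist_force"])
c=imaging.read_camera("wrist")
print("TCP axis",pix(c,s["tool_pos"]),"ring",pix(c,(.669,.138,.02)))
u,v=pix(c,(.669,.138,.02)).astype(int); x0,y0=u-60,v-70
m=cv2.inRange(cv2.cvtColor(c["img"][y0:v+60,x0:u+60],cv2.COLOR_RGB2HSV),(8,50,105),(30,170,255))
q=cv2.findNonZero(m).reshape(-1,2)+[x0,y0]
# ring's front arc: top row, left-most, right-most, cast on z=.02
for p in (q[q[:,1].argmin()],q[q[:,0].argmin()],q[q[:,0].argmax()]): print(p,ray(c,*p,.02).round(4))
cv2.imwrite("pics/w8.png",c["img"][100:400,160:480,::-1])
```

```text
[0.67559032 0.13724401 0.07693146] [-3.11550476 -0.40281708 -0.00659371] [ 1.29723362  0.04502093 -1.92270505]
TCP axis [314.14313224 255.41401803] ring [310.82519926 225.56752706]
[250 155] [0.7066 0.1886 0.02  ]
[250 155] [0.7066 0.1886 0.02  ]
[369 157] [0.725  0.1133 0.02  ]
```

View pics/w8.png

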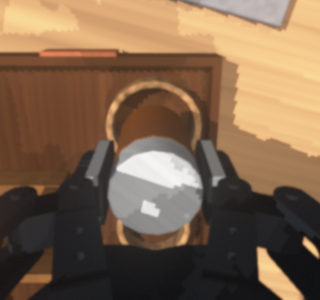

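Ring front edge at (155,82) in the crop, with the jar centred between its sides (107 to 203); lowering.

step_arm --series '[{"x": -0.004, "y": 0, "z": 0.02, "ax": 0, "ay": 0, "az": 0, "grip": 1}, {"x": -0.004, "y": 0, "z": 0.04, "ax": 0, "ay": 0, "az": 0, "grip": 1}, {"x": -0.004, "y": 0, "z": 0.06, "ax": 0, "ay": 0, "az": 0, "grip": 1}, {"x": -0.004, "y": 0, "z": 0.06, "ax": 0, "ay": 0, "az": 0, "grip": 1}]'

```text
time: 11.7
tool_pos: [0.6707, 0.1363, 0.0423]
tcp_rot: [-3.115, -0.402, 0.004]
wrist_force: [0.5, -0.1, -2.0]
width: 0.476
grip_force: 41.6
```

step_arm --series '[{"x": 0, "y": 0, "z": 0.004, "ax": 0, "ay": 0, "az": 0, "grip": 1}, {"x": 0, "y": 0, "z": 0.007, "ax": 0, "ay": 0, "az": 0, "grip": 1}, {"x": 0, "y": 0, "z": 0.007, "ax": 0, "ay": 0, "az": 0, "grip": 1}]'

```text
time: 12.0
tool_pos: [0.6716, 0.1362, 0.0419]
tcp_rot: [-3.116, -0.402, 0.001]
wrist_force: [-4.7, 0.0, 6.7]
width: 0.485
grip_force: 42.4
```

Contact is at the expected height (36.4 + 6 ≈ 42 mm), so release.

step_arm --series '[{"x": 0, "y": 0, "z": 0, "ax": 0, "ay": 0, "az": 0, "grip": 0}, {"x": 0, "y": 0, "z": 0, "ax": 0, "ay": 0, "az": 0, "grip": -0.5}, {"x": 0, "y": 0, "z": 0, "ax": 0, "ay": 0, "az": 0, "grip": -0.5}, {"x": 0, "y": 0, "z": 0, "ax": 0, "ay": 0, "az": 0, "grip": -0.5}]'

```text
time: 12.4
tool_pos: [0.6719, 0.1361, 0.0406]
tcp_rot: [3.116, 0.402, -0.0]
wrist_force: [-1.1, -0.5, -0.5]
width: 0.751
grip_force: 0.0
```

step_arm --series '[{"x": 0, "y": 0, "z": -0.06, "ax": 0, "ay": 0, "az": 0, "grip": -0.5}, {"x": 0, "y": 0, "z": -0.14, "ax": 0, "ay": 0, "az": 0, "grip": -0.5}, {"x": 0, "y": 0, "z": -0.24, "ax": 0, "ay": 0, "az": 0, "grip": -0.5}, {"x": 0, "y": 0, "z": -0.32, "ax": 0, "ay": 0, "az": 0, "grip": -0.5}, {"x": 0, "y": 0, "z": -0.32, "ax": 0, "ay": 0, "az": 0, "grip": -0.5}, {"x": 0, "y": 0, "z": -0.32, "ax": 0, "ay": 0, "az": 0, "grip": -0.5}]'

```text
time: 13.0
tool_pos: [0.6729, 0.1363, 0.2028]
tcp_rot: [-3.116, -0.402, -0.006]
wrist_force: [0.4, -0.8, 0.3]
width: 0.75
grip_force: 0.0
```

Run:
```python
from h import *
s=bot.read_state(); print(s["tool_pos"],s["tcp_rot"],s["wrist_force"],s["width"],s["time"])
c=imaging.read_camera("wrist")
for k in blobs(c,(0,0,110),(180,70,255),300):
    (u,v),r=cv2.minEnclosingCircle(k); print(u,v,r,ray(c,u,v,.071).round(4))
go(.614,-.219,.2,-1.315,s)
```

```text
[0.67293517 0.13631421 0.20282492] [-3.11562705 -0.40233256 -0.00589671] [ 0.37874079 -0.76410287  0.32673954] 0.7500492650268614 13.0
311.56292724609375 342.51397705078125 23.56865119934082 [0.5058 0.0958 0.071 ]
606.8717651367188 310.74359130859375 15.854599952697754 [ 0.6231 -0.1937  0.071 ]
398.5 268.5 26.163049697875977 [0.6148 0.034  0.071 ]
314.56475830078125 193.424560546875 23.47686767578125 [0.6692 0.1351 0.071 ]
574.0859375 40.05711364746094 46.652587890625 [ 0.847  -0.0356  0.071 ]
271.0 18.0 162.00318908691406 [0.8004 0.2052 0.071 ]
xyz [-0.2945  0.6574  0.0048] a [ 0.001 -0.007  0.002]
```

step_arm --series '[{"x": -0.294, "y": 0.657, "z": 0, "ax": 0, "ay": 0, "az": 0, "grip": -0.4}, {"x": -0.294, "y": 0.657, "z": 0, "ax": 0, "ay": 0, "az": 0, "grip": -0.4}, {"x": -0.294, "y": 0.657, "z": 0, "ax": 0, "ay": 0, "az": 0, "grip": -0.4}, {"x": -0.294, "y": 0.657, "z": 0, "ax": 0, "ay": 0, "az": 0, "grip": -0.4}, {"x": -0.294, "y": 0.657, "z": 0, "ax": 0, "ay": 0, "az": 0, "grip": -0.4}, {"x": -0.294, "y": 0.657, "z": 0, "ax": 0, "ay": 0, "az": 0, "grip": -0.4}, {"x": -0.294, "y": 0.657, "z": 0, "ax": 0, "ay": 0, "az": 0, "grip": -0.4}, {"x": -0.294, "y": 0.657, "z": 0, "ax": 0, "ay": 0, "az": 0, "grip": -0.4}, {"x": -0.294, "y": 0.657, "z": 0, "ax": 0, "ay": 0, "az": 0, "grip": -0.4}, {"x": -0.294, "y": 0.657, "z": 0, "ax": 0, "ay": 0, "az": 0, "grip": -0.4}]'

```text
time: 14.05
tool_pos: [0.6123, -0.2178, 0.1988]
tcp_rot: [-3.113, -0.401, 0.004]
wrist_force: [0.3, 0.9, -0.6]
width: 0.7
grip_force: 0.0
```

Run:
```python
from h import *
s=bot.read_state(); print(s["tool_pos"],s["tcp_rot"],s["width"],s["time"])
c=imaging.read_camera("wrist")
print(pix(c,(.614,-.219,.054)))
for k in blobs(c,(0,0,110),(180,70,255),200):
    (u,v),r=cv2.minEnclosingCircle(k); print(u,v,r,ray(c,u,v,.054).round(4))
```

```text
[ 0.61229641 -0.21781839  0.19880426] [-3.11340594 -0.40141324  0.00401875] 0.699750006067535 14.05
[316.46782368 183.61666237]
165.0 386.0 22.203702926635742 [ 0.3251 -0.1065  0.054 ]
294.3050537109375 243.01393127441406 15.51790714263916 [ 0.5477 -0.213   0.054 ]
316.9939880371094 183.17169189453125 16.925312042236328 [ 0.6146 -0.2194  0.054 ]
467.75408935546875 177.12295532226562 20.437780380249023 [ 0.6569 -0.3574  0.054 ]
441.0503845214844 133.4659881591797 18.7834415435791 [ 0.6888 -0.3176  0.054 ]
563.6655883789062 25.5 79.53325653076172 [ 0.7975 -0.3838  0.054 ]
```

step_arm --series '[{"x": 0.004, "y": 0.004, "z": 0.1, "ax": 0, "ay": 0, "az": 0, "grip": -0.4}, {"x": 0.004, "y": 0.004, "z": 0.18, "ax": 0, "ay": 0, "az": 0, "grip": -0.4}, {"x": 0.004, "y": 0.004, "z": 0.26, "ax": 0, "ay": 0, "az": 0, "grip": -0.4}, {"x": 0.004, "y": 0.004, "z": 0.32, "ax": 0, "ay": 0, "az": 0, "grip": -0.4}, {"x": 0.004, "y": 0.004, "z": 0.35, "ax": 0, "ay": 0, "az": 0, "grip": -0.4}, {"x": 0.004, "y": 0.004, "z": 0.35, "ax": 0, "ay": 0, "az": 0, "grip": -0.4}]'

```text
time: 14.7
tool_pos: [0.6137, -0.2178, 0.0228]
tcp_rot: [-3.112, -0.405, 0.008]
wrist_force: [0.2, 0.1, -0.1]
width: 0.7
grip_force: 0.0
```

step_arm --series '[{"x": 0, "y": 0, "z": 0, "ax": 0, "ay": 0, "az": 0, "grip": 0.2}, {"x": 0, "y": 0, "z": 0, "ax": 0, "ay": 0, "az": 0, "grip": 1}, {"x": 0, "y": 0, "z": 0, "ax": 0, "ay": 0, "az": 0, "grip": 1}, {"x": 0, "y": 0, "z": 0, "ax": 0, "ay": 0, "az": 0, "grip": 1}, {"x": 0, "y": 0, "z": 0, "ax": 0, "ay": 0, "az": 0, "grip": 1}, {"x": 0, "y": 0, "z": 0, "ax": 0, "ay": 0, "az": 0, "grip": 1}]'

```text
time: 15.3
tool_pos: [0.6176, -0.2208, 0.0284]
tcp_rot: [3.114, 0.402, 0.007]
wrist_force: [0.6, 1.9, 7.5]
width: 0.364
grip_force: 40.0
```

step_arm --series '[{"x": 0, "y": 0, "z": -0.04, "ax": 0, "ay": 0, "az": 0, "grip": 1}, {"x": 0, "y": 0, "z": -0.1, "ax": 0, "ay": 0, "az": 0, "grip": 1}, {"x": 0, "y": 0, "z": -0.18, "ax": 0, "ay": 0, "az": 0, "grip": 1}, {"x": 0, "y": 0, "z": -0.26, "ax": 0, "ay": 0, "az": 0, "grip": 1}, {"x": 0, "y": 0, "z": -0.26, "ax": 0, "ay": 0, "az": 0, "grip": 1}]'

```text
time: 15.8
tool_pos: [0.6201, -0.2226, 0.1643]
tcp_rot: [3.109, 0.401, 0.019]
wrist_force: [0.1, -0.3, -0.7]
width: 0.359
grip_force: 39.7
```

Run:
```python
from h import *
s=bot.read_state(); print(s["tool_pos"],s["tcp_rot"],s["wrist_force"],s["width"],s["time"])
go(.587,.1155,s["tool_pos"][2],-1.315,s)
s["tool_pos"]=np.array([.6146,-.2194,s["tool_pos"][2]]); s["tcp_rot"]=np.array([-3.115,-.402,0]); go(.587,.1155,s["tool_pos"][2],None,s)
```

```text
[ 0.62010675 -0.22255265  0.16433507] [3.10869914 0.40096089 0.01885801] [ 0.11034625 -0.26883387 -0.69747081] 0.35942723115035624 15.8
xyz [ 0.1075 -0.6708 -0.0046] a [ 0.016 -0.021  0.001]
xyz [ 1.167e-01 -6.619e-01  5.000e-04] a [0. 0. 0.]
```

step_arm --series '[{"x": 0.115, "y": -0.664, "z": 0, "ax": 0, "ay": 0, "az": 0, "grip": 1}, {"x": 0.115, "y": -0.664, "z": 0, "ax": 0, "ay": 0, "az": 0, "grip": 1}, {"x": 0.115, "y": -0.664, "z": 0, "ax": 0, "ay": 0, "az": 0, "grip": 1}, {"x": 0.115, "y": -0.664, "z": 0, "ax": 0, "ay": 0, "az": 0, "grip": 1}, {"x": 0.115, "y": -0.664, "z": 0, "ax": 0, "ay": 0, "az": 0, "grip": 1}, {"x": 0.115, "y": -0.664, "z": 0, "ax": 0, "ay": 0, "az": 0, "grip": 1}, {"x": 0.115, "y": -0.664, "z": 0, "ax": 0, "ay": 0, "az": 0, "grip": 1}, {"x": 0.115, "y": -0.664, "z": 0, "ax": 0, "ay": 0, "az": 0, "grip": 1}, {"x": 0.115, "y": -0.664, "z": 0, "ax": 0, "ay": 0, "az": 0, "grip": 1}]'

```text
time: 16.7
tool_pos: [0.5864, 0.1159, 0.1555]
tcp_rot: [3.115, 0.406, -0.001]
wrist_force: [-0.1, -1.3, -1.2]
width: 0.361
grip_force: 40.0
```

step_arm --series '[{"x": 0, "y": 0, "z": 0.08, "ax": 0, "ay": 0, "az": 0, "grip": 1}, {"x": 0, "y": 0, "z": 0.15, "ax": 0, "ay": 0, "az": 0, "grip": 1}, {"x": 0, "y": 0, "z": 0.18, "ax": 0, "ay": 0, "az": 0, "grip": 1}, {"x": 0, "y": 0, "z": 0.18, "ax": 0, "ay": 0, "az": 0, "grip": 1}, {"x": 0, "y": 0, "z": 0.18, "ax": 0, "ay": 0, "az": 0, "grip": 1}]'

```text
time: 17.2
tool_pos: [0.5876, 0.1145, 0.0665]
tcp_rot: [3.116, 0.4, 0.001]
wrist_force: [-0.2, 0.3, -0.3]
width: 0.36
grip_force: 40.0
```

Run:
```python
from h import *
s=bot.read_state(); print(s["tool_pos"],s["tcp_rot"],s["wrist_force"],s["width"],s["time"])
A=[imaging.read_camera(n) for n in ("wrist","side")]
cv2.imwrite("pics/w9.png",np.hstack([A[0]["img"][60:360,120:520],cv2.resize(A[1]["img"][140:230,290:410],(400,300),interpolation=2)])[:,:,::-1])
go(.587,.1155,s["tool_pos"][2],-1.315,s)
```

```text
[0.58759666 0.11450617 0.06646634] [3.11582770e+00 4.00340543e-01 1.03026053e-03] [-0.16922586  0.32637766 -0.33762638] 0.3597001812589455 17.2
xyz [-0.0007 -0.0022 -0.    ] a [ 0.    -0.001 -0.   ]
```

View pics/w9.png

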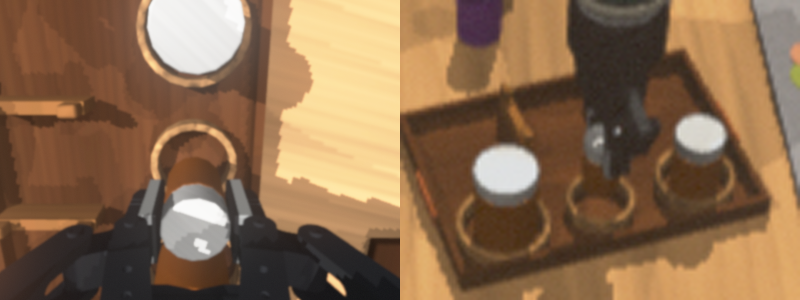

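Both placed jars stand in their collars (side half (505,190), (697,155)); the small jar hangs over its ring (wrist half ring (194,160), jar (190,180)). Lowering.

step_arm --series '[{"x": 0.004, "y": -0.002, "z": 0.02, "ax": 0, "ay": 0, "az": 0, "grip": 1}, {"x": 0.004, "y": -0.002, "z": 0.04, "ax": 0, "ay": 0, "az": 0, "grip": 1}, {"x": 0.004, "y": -0.002, "z": 0.056, "ax": 0, "ay": 0, "az": 0, "grip": 1}, {"x": 0.004, "y": -0.002, "z": 0.056, "ax": 0, "ay": 0, "az": 0, "grip": 1}]'

```text
time: 17.7
tool_pos: [0.5868, 0.1167, 0.0357]
tcp_rot: [3.116, 0.403, -0.006]
wrist_force: [0.9, -0.7, -0.7]
width: 0.363
grip_force: 40.0
```

step_arm --series '[{"x": 0, "y": 0, "z": 0.004, "ax": 0, "ay": 0, "az": 0, "grip": 1}, {"x": 0, "y": 0, "z": 0.008, "ax": 0, "ay": 0, "az": 0, "grip": 1}, {"x": 0, "y": 0, "z": 0.008, "ax": 0, "ay": 0, "az": 0, "grip": 1}]'

```text
time: 18.0
tool_pos: [0.5888, 0.117, 0.0345]
tcp_rot: [-3.116, -0.402, -0.001]
wrist_force: [-1.6, -0.3, 2.6]
width: 0.363
grip_force: 40.1
```

step_arm --series '[{"x": 0, "y": 0, "z": 0.001, "ax": 0, "ay": 0, "az": 0, "grip": 0.1}, {"x": 0, "y": 0, "z": 0.001, "ax": 0, "ay": 0, "az": 0, "grip": -0.3}, {"x": 0, "y": 0, "z": 0.001, "ax": 0, "ay": 0, "az": 0, "grip": -0.3}, {"x": 0, "y": 0, "z": 0.001, "ax": 0, "ay": 0, "az": 0, "grip": -0.3}]'

```text
time: 18.4
tool_pos: [0.5886, 0.1168, 0.0333]
tcp_rot: [3.116, 0.402, 0.0]
wrist_force: [-0.2, 0.6, 0.2]
width: 0.649
grip_force: 0.0
```

step_arm --series '[{"x": 0, "y": 0, "z": -0.06, "ax": 0, "ay": 0, "az": 0, "grip": -0.3}, {"x": 0, "y": 0, "z": -0.14, "ax": 0, "ay": 0, "az": 0, "grip": -0.3}, {"x": 0, "y": 0, "z": -0.24, "ax": 0, "ay": 0, "az": 0, "grip": -0.3}, {"x": 0, "y": 0, "z": -0.32, "ax": 0, "ay": 0, "az": 0, "grip": -0.3}, {"x": 0, "y": 0, "z": -0.32, "ax": 0, "ay": 0, "az": 0, "grip": -0.3}, {"x": 0, "y": 0, "z": -0.32, "ax": 0, "ay": 0, "az": 0, "grip": -0.3}]'

```text
time: 19.0
tool_pos: [0.5896, 0.117, 0.1951]
tcp_rot: [-3.116, -0.402, -0.006]
wrist_force: [0.3, -0.5, 0.2]
width: 0.648
grip_force: 0.0
```

Run:
```python
from h import *
s=bot.read_state(); print(s["tool_pos"],s["tcp_rot"],s["wrist_force"],s["width"],s["time"])
c=imaging.read_camera("wrist")
for k in blobs(c,(0,0,110),(180,70,255),300):
    (u,v),r=cv2.minEnclosingCircle(k); print(u,v,r,ray(c,u,v,.06).round(4))
go(.440,-.080,.2,-1.315,s)
```

```text
[0.58956155 0.1170072  0.19509564] [-3.1156224  -0.40231664 -0.00573631] [ 0.32978499 -0.54302929  0.18266592] 0.647997377482381 19.0
562.0 293.0 16.155593872070312 [ 0.5459 -0.1608  0.06  ]
314.0 279.8571472167969 28.506093978881836 [0.4956 0.0928 0.06  ]
387.5 266.0 24.88483428955078 [0.5298 0.0249 0.06  ]
313.5 192.0 18.200374603271484 [0.586  0.1169 0.06  ]
317.0 98.0 27.203041076660156 [0.6679 0.1351 0.06  ]
367.5 0.0 45.500099182128906 [0.7495 0.1152 0.06  ]
xyz [-0.3894  0.3051 -0.0111] a [ 0.001 -0.007  0.002]
```

step_arm --series '[{"x": -0.38, "y": 0.3, "z": 0, "ax": 0, "ay": 0, "az": 0, "grip": -0.3}, {"x": -0.38, "y": 0.3, "z": 0, "ax": 0, "ay": 0, "az": 0, "grip": -0.3}, {"x": -0.38, "y": 0.3, "z": 0, "ax": 0, "ay": 0, "az": 0, "grip": -0.3}, {"x": -0.38, "y": 0.3, "z": 0, "ax": 0, "ay": 0, "az": 0, "grip": -0.3}, {"x": -0.38, "y": 0.3, "z": 0, "ax": 0, "ay": 0, "az": 0, "grip": -0.3}, {"x": -0.38, "y": 0.3, "z": 0, "ax": 0, "ay": 0, "az": 0, "grip": -0.3}, {"x": -0.38, "y": 0.3, "z": 0, "ax": 0, "ay": 0, "az": 0, "grip": -0.3}]'

```text
time: 19.75
tool_pos: [0.4414, -0.0768, 0.1914]
tcp_rot: [-3.115, -0.398, 0.004]
wrist_force: [0.4, 0.6, -0.1]
width: 0.647
grip_force: 0.0
```

Run:
```python
from h import *
s=bot.read_state(); print(s["tool_pos"],s["tcp_rot"],s["width"],s["time"])
c=imaging.read_camera("wrist"); cv2.imwrite("pics/w10.png",c["img"][:,:,::-1])
for nm,lo,hi in (("blue",(100,110,40),(125,255,255)),("brass",(18,140,120),(32,255,255))):
    for k in blobs(c,lo,hi,150,(200,60,460,330)):
        r=cv2.minAreaRect(k); b=cv2.boxPoints(r); print(nm,ray(c,*r[0],.011).round(4),r,[ray(c,*q,.011)[:2].round(4).tolist() for q in b])
```

```text
[ 0.44135647 -0.07677192  0.19140003] [-3.11473997 -0.39796154  0.0042382 ] 0.6474893590798512 19.75
blue [ 0.4717 -0.0713  0.011 ] ((317.0, 148.0), (6.0, 58.0), 0.0) [[0.4408, -0.076], [0.4994, -0.0609], [0.501, -0.0668], [0.4424, -0.0823]]
brass [ 0.5164 -0.0607  0.011 ] ((318.0, 102.0), (22.0, 24.0), 90.0) [[0.5236, -0.0465], [0.5295, -0.0696], [0.5092, -0.0751], [0.5031, -0.0516]]
```

View pics/w10.png

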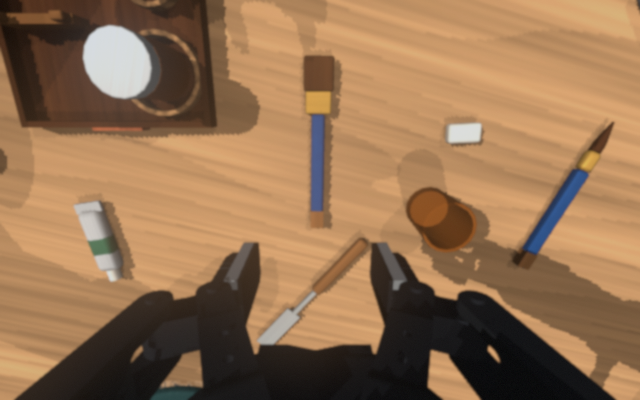

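Wrist view: flat brush bristle tip (319,56), handle end (317,227), aligned with the tool x axis; palette knife at (315,295), open jar (440,215), clear of the grasp.

step_arm --series '[{"x": 0.063, "y": 0.006, "z": 0.1, "ax": 0, "ay": 0, "az": 0, "grip": -0.3}, {"x": 0.063, "y": 0.006, "z": 0.2, "ax": 0, "ay": 0, "az": 0, "grip": -0.2}, {"x": 0.063, "y": 0.006, "z": 0.28, "ax": 0, "ay": 0, "az": 0, "grip": -0.1}, {"x": 0.063, "y": 0.006, "z": 0.33, "ax": 0, "ay": 0, "az": 0, "grip": 0}, {"x": 0.063, "y": 0.006, "z": 0.35, "ax": 0, "ay": 0, "az": 0, "grip": 0}, {"x": 0.063, "y": 0.006, "z": 0.35, "ax": 0, "ay": 0, "az": 0, "grip": 0}, {"x": 0.063, "y": 0.006, "z": 0.35, "ax": 0, "ay": 0, "az": 0, "grip": 0}]'

```text
time: 20.5
tool_pos: [0.4756, -0.071, 0.0192]
tcp_rot: [3.115, 0.404, 0.002]
wrist_force: [-0.1, 0.3, 0.3]
width: 0.502
grip_force: 0.0
```

Run:
```python
from h import *
for i in range(4):
    s=bot.read_state(); imaging.read_camera("wrist"); print(s["tool_pos"],s["tcp_rot"],s["wrist_force"],s["width"])
```

```text
[ 0.47556911 -0.07103507  0.01922039] [3.11508904e+00 4.03837472e-01 2.46411843e-03] [-0.14014916  0.26221403  0.33671005] 0.5020363922015516
[ 0.47613921 -0.07133424  0.01990473] [3.11459184 0.40335645 0.00484464] [0.11260435 0.68415937 0.82022044] 0.4989764282838059
[ 0.47628135 -0.07151955  0.02023465] [3.11437574 0.40291    0.00590807] [-1.27783555  0.46177912  0.27588987] 0.4985784225617725
[ 0.4761271  -0.07162684  0.02026166] [3.1143814  0.40255842 0.0060076 ] [-0.05653196  0.02229136  1.148299  ] 0.5029965764267911
```

step_arm --series '[{"x": -0.004, "y": 0, "z": 0.016, "ax": 0, "ay": 0, "az": 0, "grip": 0}, {"x": -0.004, "y": 0, "z": 0.029, "ax": 0, "ay": 0, "az": 0, "grip": 0}, {"x": -0.004, "y": 0, "z": 0.029, "ax": 0, "ay": 0, "az": 0, "grip": 0}]'

```text
time: 21.0
tool_pos: [0.4708, -0.0718, 0.0027]
tcp_rot: [-3.115, -0.402, 0.003]
wrist_force: [-0.8, -0.4, 0.3]
width: 0.5
grip_force: 0.0
```

step_arm --force 30 --series '[{"x": 0, "y": 0, "z": 0, "ax": 0, "ay": 0, "az": 0, "grip": 0.4}, {"x": 0, "y": 0, "z": 0, "ax": 0, "ay": 0, "az": 0, "grip": 0.6}, {"x": 0, "y": 0, "z": 0, "ax": 0, "ay": 0, "az": 0, "grip": 1}, {"x": 0, "y": 0, "z": 0, "ax": 0, "ay": 0, "az": 0, "grip": 1}, {"x": 0, "y": 0, "z": 0, "ax": 0, "ay": 0, "az": 0, "grip": 1}, {"x": 0, "y": 0, "z": 0, "ax": 0, "ay": 0, "az": 0, "grip": 1}]'

```text
time: 21.6
tool_pos: [0.4723, -0.072, 0.0039]
tcp_rot: [3.116, 0.402, 0.001]
wrist_force: [-0.3, -0.6, 0.8]
width: 0.154
grip_force: 31.1
```

step_arm --series '[{"x": 0, "y": 0, "z": -0.04, "ax": 0, "ay": 0, "az": 0, "grip": 1}, {"x": 0, "y": 0, "z": -0.1, "ax": 0, "ay": 0, "az": 0, "grip": 1}, {"x": 0, "y": 0, "z": -0.2, "ax": 0, "ay": 0, "az": 0, "grip": 1}, {"x": 0, "y": 0, "z": -0.3, "ax": 0, "ay": 0, "az": 0, "grip": 1}, {"x": 0, "y": 0, "z": -0.3, "ax": 0, "ay": 0, "az": 0, "grip": 1}, {"x": 0, "y": 0, "z": -0.3, "ax": 0, "ay": 0, "az": 0, "grip": 1}]'

```text
time: 22.2
tool_pos: [0.4734, -0.0721, 0.1555]
tcp_rot: [3.114, 0.402, 0.006]
wrist_force: [-0.2, 0.5, -1.2]
width: 0.151
grip_force: 31.0
```

Run:
```python
from h import *
s=bot.read_state(); print(s["tool_pos"],s["tcp_rot"],s["wrist_force"],s["width"],s["time"])
c=imaging.read_camera("wrist")
for nm,lo,hi in (("blue",(100,110,40),(125,255,255)),("brass",(18,140,120),(32,255,255))):
    for k in blobs(c,lo,hi,150,(200,20,460,330)): print(nm,cv2.minAreaRect(k))
cv2.imwrite("pics/w11.png",c["img"][:,:,::-1])
go(.5612,.2125,s["tool_pos"][2],-1.315,s)
```

```text
[ 0.47335454 -0.07214098  0.15548082] [3.11443841 0.40217284 0.00590902] [-0.16372812  0.50340739 -1.21027295] 0.15103017898406615 22.2
blue ((313.5, 301.5), (55.0, 25.0), 90.0)
blue ((313.4496154785156, 229.56289672851562), (22.214250564575195, 40.559547424316406), 1.8476102352142334)
brass ((315.0, 169.5), (47.0, 56.0), 90.0)
xyz [ 3.145e-01 -5.060e-01  2.000e-04] a [ 0.003 -0.007  0.002]
```

View pics/w11.png

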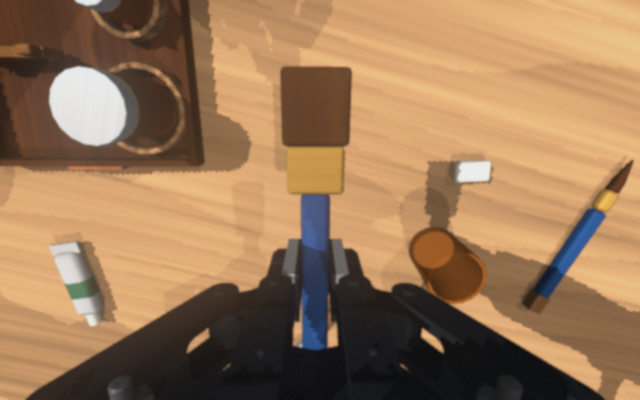

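The brush is gripped level: bristles (315,105), ferrule (315,169). Carry it over the rests.

step_arm --series '[{"x": 0.315, "y": -0.505, "z": 0, "ax": 0, "ay": 0, "az": 0, "grip": 1}, {"x": 0.315, "y": -0.505, "z": 0, "ax": 0, "ay": 0, "az": 0, "grip": 1}, {"x": 0.315, "y": -0.505, "z": 0, "ax": 0, "ay": 0, "az": 0, "grip": 1}, {"x": 0.315, "y": -0.505, "z": 0, "ax": 0, "ay": 0, "az": 0, "grip": 1}, {"x": 0.315, "y": -0.505, "z": 0, "ax": 0, "ay": 0, "az": 0, "grip": 1}, {"x": 0.315, "y": -0.505, "z": 0, "ax": 0, "ay": 0, "az": 0, "grip": 1}, {"x": 0.315, "y": -0.505, "z": 0, "ax": 0, "ay": 0, "az": 0, "grip": 1}, {"x": 0.315, "y": -0.505, "z": 0, "ax": 0, "ay": 0, "az": 0, "grip": 1}, {"x": 0.315, "y": -0.505, "z": 0.08, "ax": 0, "ay": 0, "az": 0, "grip": 1}, {"x": 0.315, "y": -0.505, "z": 0.14, "ax": 0, "ay": 0, "az": 0, "grip": 1}, {"x": 0.315, "y": -0.505, "z": 0.14, "ax": 0, "ay": 0, "az": 0, "grip": 1}, {"x": 0.315, "y": -0.505, "z": 0.14, "ax": 0, "ay": 0, "az": 0, "grip": 1}]'

```text
time: 23.45
tool_pos: [0.5588, 0.2105, 0.0825]
tcp_rot: [3.115, 0.4, -0.006]
wrist_force: [-0.4, 0.5, -0.7]
width: 0.153
grip_force: 31.0
```

Run:
```python
from h import *
for i in range(3): s=bot.read_state(); A=[imaging.read_camera(n) for n in ("wrist","side")]
print(s["tool_pos"],s["tcp_rot"],s["wrist_force"],s["width"],s["time"])
cv2.imwrite("pics/w12.png",np.hstack([A[0]["img"][0:300,120:520],cv2.resize(A[1]["img"][140:230,280:400],(400,300),interpolation=2)])[:,:,::-1])
go(.5612,.2125,s["tool_pos"][2],-1.315,s)
c=A[1]; f=lambda p:((pix(c,p)-[280,140])*400/120+[400,0]).round()
n=np.array([-.254,.967,0]); a=np.array([.967,.254,0]); o=np.array([.5612,.2125,.04])
print([f(o+i*.04*a+j*.022*n) for i in(-1,1) for j in (-1,1)])
```

```text
[0.56194028 0.21235432 0.08602826] [-3.11517889 -0.40113616 -0.00568649] [-0.28384261 -0.01412907 -0.23647716] 0.15283974510330078 23.65
xyz [-0.0014 -0.0007 -0.    ] a [-0.    -0.007  0.001]
[array([557., 121.]), array([541.,  86.]), array([645., 100.]), array([627.,  66.])]
```

View pics/w12.png

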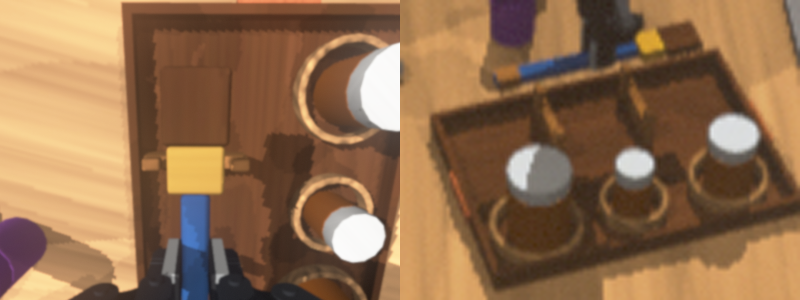

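Wrist half: ferrule (196,170) centred between the rest's cheeks (150 and 240); the side half shows all three jars standing in their collars. Lowering.

step_arm --series '[{"x": 0, "y": 0, "z": 0.05, "ax": 0, "ay": 0, "az": 0, "grip": 1}, {"x": 0, "y": 0, "z": 0.08, "ax": 0, "ay": 0, "az": 0, "grip": 1}, {"x": 0, "y": 0, "z": 0.1, "ax": 0, "ay": 0, "az": 0, "grip": 1}, {"x": 0, "y": 0, "z": 0.1, "ax": 0, "ay": 0, "az": 0, "grip": 1}, {"x": 0, "y": 0, "z": 0.1, "ax": 0, "ay": 0, "az": 0, "grip": 1}]'

```text
time: 24.25
tool_pos: [0.5604, 0.2124, 0.0337]
tcp_rot: [3.116, 0.402, -0.0]
wrist_force: [-1.0, 0.5, 0.4]
width: 0.153
grip_force: 31.4
```

step_arm --series '[{"x": 0, "y": 0, "z": 0.004, "ax": 0, "ay": 0, "az": 0, "grip": 1}, {"x": 0, "y": 0, "z": 0.008, "ax": 0, "ay": 0, "az": 0, "grip": 1}, {"x": 0, "y": 0, "z": 0.008, "ax": 0, "ay": 0, "az": 0, "grip": 1}]'

```text
time: 24.55
tool_pos: [0.561, 0.2125, 0.0316]
tcp_rot: [-3.116, -0.402, -0.002]
wrist_force: [-2.9, -0.6, 7.6]
width: 0.151
grip_force: 32.3
```

step_arm --series '[{"x": 0, "y": 0, "z": -0.001, "ax": 0, "ay": 0, "az": 0, "grip": 0.5}, {"x": 0, "y": 0, "z": -0.001, "ax": 0, "ay": 0, "az": 0, "grip": 0.1}, {"x": 0, "y": 0, "z": -0.001, "ax": 0, "ay": 0, "az": 0, "grip": 0.1}, {"x": 0, "y": 0, "z": -0.001, "ax": 0, "ay": 0, "az": 0, "grip": 0.1}]'

```text
time: 24.95
tool_pos: [0.5602, 0.2123, 0.0301]
tcp_rot: [3.116, 0.402, -0.0]
wrist_force: [1.0, -0.4, -0.9]
width: 0.448
grip_force: 0.0
```

step_arm --series '[{"x": 0, "y": 0, "z": -0.04, "ax": 0, "ay": 0, "az": 0, "grip": 0.1}, {"x": 0, "y": 0, "z": -0.12, "ax": 0, "ay": 0, "az": 0, "grip": 0.1}, {"x": 0, "y": 0, "z": -0.22, "ax": 0, "ay": 0, "az": 0, "grip": 0.1}, {"x": 0, "y": 0, "z": -0.32, "ax": 0, "ay": 0, "az": 0, "grip": 0.1}, {"x": -0.12, "y": 0, "z": -0.36, "ax": 0, "ay": 0, "az": 0, "grip": 0.1}, {"x": -0.12, "y": 0, "z": -0.36, "ax": 0, "ay": 0, "az": 0, "grip": 0.1}, {"x": -0.12, "y": 0, "z": -0.36, "ax": 0, "ay": 0, "az": 0, "grip": 0.1}]'

```text
time: 25.65
tool_pos: [0.5011, 0.1969, 0.2111]
tcp_rot: [-3.115, -0.403, -0.002]
wrist_force: [0.4, 0.9, 0.5]
width: 0.45
grip_force: 0.0
```

Run:
```python
from h import *
s=bot.read_state(); print(s["tool_pos"],s["wrist_force"],s["time"])
A=[imaging.read_camera(n) for n in ("wrist","side")]
cv2.imwrite("pics/w13.png",np.hstack([A[0]["img"][0:300,160:560],cv2.resize(A[1]["img"][140:230,280:400],(400,300),interpolation=2)])[:,:,::-1])
```

```text
[0.50113617 0.19686388 0.21107267] [0.44188318 0.85398628 0.45592974] 25.65
```

View pics/w13.png

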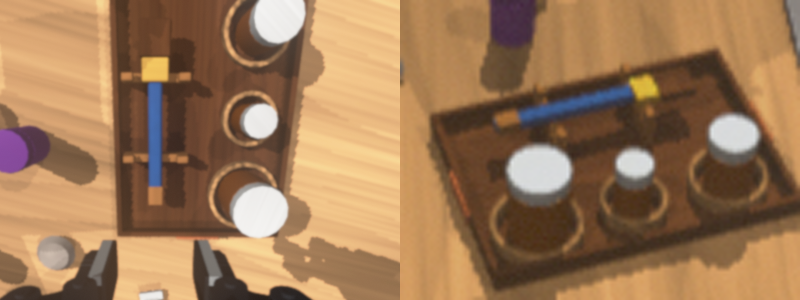

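The brush lies across both rests, between the cheeks (ferrule (155,68), handle end (155,195)), and the three jars stand in their own collars; the arm is clear.

```bash
python3 -c "
from workcell import bot
print(bot.finish_job())"
```

```text
the job is handed in; nothing more can be done
None
```

The caddy is packed and handed in at about 26 s: the large, medium and small jars stand upright in their own collars, the flat brush lies across both rests, and I left the open jar and the pointed brush alone.

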